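# Hang the check weight on the force gauge by its snap hook

## Robot

A 7-joint arm with a two-finger parallel gripper is mounted at the origin on the work surface. World frame = base frame: x ahead of the robot, y to its left, z up, the work surface at z = 0. Lengths are in m, angles in rad, forces in N, time in s.
With the tool pointing down it reaches from about 0.425 to 0.95 m from the base axis. Payload 4.7 kg.
Tool frame: the origin (TCP) lies between the finger pads; the fingertips stand 22 mm ahead of it and the grasp point (between the pads) lies 3 mm ahead of it; z points along the fingers, y is the direction in which the jaws open and shut (so a half turn about z gives the same grasp; the last joint's range is limited). The gripper opens to 87 mm and grips with 3 to 60 N. Pads are 19 mm wide; open, the fingers measure 117 mm over their backs; the gripper's body (75 mm by 190 mm) begins 51 mm behind the grasp point.
Start: joints at [1.222, 0.469, -0.049, 1.532, 0.024, 1.141, -0.082], TCP at [0.212, -0.641, 0.245] pointing down, gripper open.
Joint ranges: [-2.59, 2.59], [-0.33, 1.99], [-1.39, 1.29], [0.1, 2.45], [-1.04, 4.18], [0.21, 1.99], [-2.66, 2.66]. Speed limits (rad/s): [2.57, 2.57, 3.14, 3.14, 3.14, 3.14, 3.14].

## Interface

Orientations are given as a rotation vector (axis times angle).
In Python, from cell import * gives the robot as it stands.
- The arm moves only by the shell command python3 -m jog 'ROWS' [FORCE]. ROWS is JSON, one flat list of numbers, 7 for each row, row after row: the shift along the tool's x, y, z in m, then the turn, a rotation vector about the tool's x, y, z in degrees, then the closure in counts, from 0 (fully open) to 255 (shut). In form: [dx, dy, dz, rx, ry, rz, jaw, dx, dy, dz, rx, ry, rz, jaw, ...]. A call has 1 to 20 rows; each row shifts and turns the pose as measured when the row begins, along the tool's axes as they then stand; what a row does not reach is not made up. A row lasts 1/10 s, in which the tool goes at most 50 mm and 8.59 degrees, less where a joint would pass 70% of its speed; a pose out of reach is approached as far as the arm can. A call with a gripper value outside its range is refused whole. The fingers move at their own pace and stop on an object; FORCE is the grip in N (left out, the last holds). Time passes only in rows, so rows that do not move let the fingers close. It gives the time, the measured TCP pose, the force and the opening at its end, in the units of the state.
- read_state(): the state, without advancing time (a new reading comes with each control period).
- camera(name): name is "side" or "top"; returns the picture (420x560x3 uint8, blue, green, red); there is no depth.
- camera_model(name): a dict with "camera_matrix" (3x3 intrinsics, pixels), "rvec" (rotation vector, rad) and "tvec" (3), from world to camera coordinates, as OpenCV has them. Camera axes: x right, y down, z forward; pixel columns grow to the right and rows downward; lengths in m; the calibration is good to about 2 mm. A picture is of the moment at which its call begins. camera_model takes no time and is no camera call.
- job_done(): hands the job in, once; it reports no verdict.
The state is a dict: "clock": time; "joint_pos": joint angles; "qd": joint speeds; "effort": joint torques, N m; "tool_pos": TCP position; "tool_rot": TCP orientation; "force": force on the tool from outside, world axes, zero at the start; "torque": the same for the moment, N m; "width": finger opening in m.
Only numpy, scipy, OpenCV 4.12 (cv2) and the standard library are available. Lean on these libraries where they do the work, as an engineer would, in place of code of your own. Each camera call takes 0.05 s, during which the arm holds its last target.

## Task

Hang the check weight that has the snap hook on the loop of the force gauge: press the hook's sprung gate against the front bar of the loop until it gives way and snaps shut behind the bar, then let the weight hang freely from the loop and take the hand away. Be gentle: nothing may ever load the gauge with more than 15 N, and the two plain knob weights must stay where they stand.

Things in the scene. Friction and masses are not known exactly. Their poses are not given: they have to be found in the camera images.
- weight: Check weight, loose, about 410 g (+-15 %): steel disc 50 mm across, 26 mm high, a snap hook of 8 mm round bar on it, a flat tab on top; 144 mm high in all. Origin: centre of the underside; z up. The hook lies in the x-z plane: solid back on the -x side, gate and nose on the +x side, so the gate faces +x.
- grip (a point): Centre of the weight's upright aluminium tab, 122 mm above its underside. The tab is 24 mm (x) by 10 mm (y), from 100 to 144 mm above the underside; pinch it across its 10 mm from above. Axes as weight.
- seat (a point): Inside top of the hook's crook, where a bar hangs; on the weight's axis, 95 mm above the underside (27 mm below grip); axes as weight. From here: inner face of the back x = -12 mm; nose x = +16 to +24 mm, ending 15 mm lower; gate's end 13.5 mm lower; gate's pivot x = +15 mm, 47 mm lower; top of the hook's lower bar 45 mm lower.
- mouth (a point): Where the centre of a 6 mm bar is when it touches the shut gate at the best height, midway between nose and lower bar: x = +20 mm and 27 mm below seat; axes as weight. A bar pressed in about 15 mm from here can slide up past the gate's end, inside the nose, into the crook; then the gate is free to shut.
- gate (a joint): Swing of the hook's gate, rad: 0 shut, growing as it swings inward (its end towards -x) to 0.85 at its stop. A spring shuts it (0.04 N m at 0, 0.125 N m at 0.85: about 2 to 6 N at a bar pressed on it). It does not open outward.
- gauge: Force gauge on a stand, fixed. Origin on the bench below its housing (50 x 50 x 40 mm, top 188 mm up); column 197 mm high at x = +30 mm; foot plate x = -180 to +60 mm, y = +-60 mm, top 22 mm up. z up; x points from the loop back to the housing. A stem holds the level loop out towards -x, about 170 mm up.
- loop (a point): Nominal middle of the loop's front bar: x = -125 mm, 170 mm up on gauge, same axes. Its stem is clamped by hand, so the true bar lies up to 30 mm nearer or farther along x and up to 5 mm higher or lower: unmeasured, find it by feel. Closed loop of 6 mm round bar: front bar along y, straight for 32 mm; opening behind it 44 mm (x) by 38 mm (y). Rigid sideways; gives 1 mm per 3 N vertically.
- weight_b: Plain knob weight, steel, 42 mm across and 56 mm high, without hook; origin at the centre of its underside. Leave it alone.
- weight_c: Smaller plain knob weight, steel, 34 mm across and 46 mm high, without hook; origin at the centre of its underside. Leave it alone.
Things that resemble listed ones, but are neither listed nor needed, are in the scene too. There is more than one size of the weight; the job needs the largest.

How it is judged:
On the way:
1. the gate is pressed open against the loop (value of joint gate above 0.25 rad and contact force between weight and gauge above 0.8 N and z of seat in the frame of gauge above 0.17 m), for 0.05 s.
At the end, for the whole second after the job is handed in: The check weight hangs upright (within 17 degrees), nearly still, at least 2 N on the gauge, its crook on the front bar of the gauge's loop (inside top of the crook 158 to 184 mm above the bench, within 22 mm of the loop's middle), gate shut (below 0.12 rad) (value of joint gate below 0.12 rad and contact force between weight and gauge above 2 N and z of seat in the frame of gauge between 0.158 and 0.184 m and y of seat in the frame of gauge between -0.022 and 0.022 m and x of seat in the frame of gauge between -0.172 and -0.078 m and angle between weight's own z axis and vertical below 0.3 rad and linear speed of weight below 0.05 m/s and angular speed of weight below 0.6 rad/s); the robot touches nothing.
It fails at once if the gauge is loaded with more than 15 N (contact force between gauge and anything else above 15 N).
It fails at once if a knob weight is moved by more than 25 mm (distance of any of weight_b, weight_c from where it was at the start of the episode above 0.025 m).
It also fails if it takes over 72 s, if anything falls off the work surface, if the arm or the gripper's body presses on something with over 40 N, if the wrist force passes 120 N, or if a joint passes its speed limit or range.

## Working session

There is one attempt and no reset: what is moved stays moved. The work goes in short steps, Python scripts to look and compute and a shell command to move; the robot and the scene stay as the last step left them, time stands still between calls to the robot, and variables do not carry over. Pictures are saved under pics/ and viewed, and the job is handed in when it is done.

```bash
ls; mkdir -p pics
python3 - <<'E'
from cell import *
import cv2
for n in("side","top"):
    cv2.imwrite(f"pics/{n}0.png",camera(n)); print(n,camera_model(n))
s=read_state()
for k in("clock","tool_pos","tool_rot","force","width"):print(k,s[k])
E
```

```text
pics
side {'camera_matrix': array([[445.50799171,   0.        , 279.9659055 ],
       [  0.        , 445.50799171, 207.87810431],
       [  0.        ,   0.        ,   1.        ]]), 'rvec': array([ 0.27057787, -2.77824085,  1.29918832]), 'tvec': array([0.54222917, 0.17584966, 0.83908885])}
top {'camera_matrix': array([[530.14767667,   0.        , 267.72757862],
       [  0.        , 530.14767667, 213.80931334],
       [  0.        ,   0.        ,   1.        ]]), 'rvec': array([ 2.09663135, -2.14719354,  0.1951758 ]), 'tvec': array([-0.01887483,  0.58886395,  1.0891369 ])}
clock 0.1
tool_pos [ 0.21203221 -0.64032828  0.24359918]
tool_rot [-3.09985563e+00 -4.99934934e-01  5.84364219e-04]
force [0.82503729 0.03157166 0.13176228]
width 0.08682955570161842
```

View pics/side0.png

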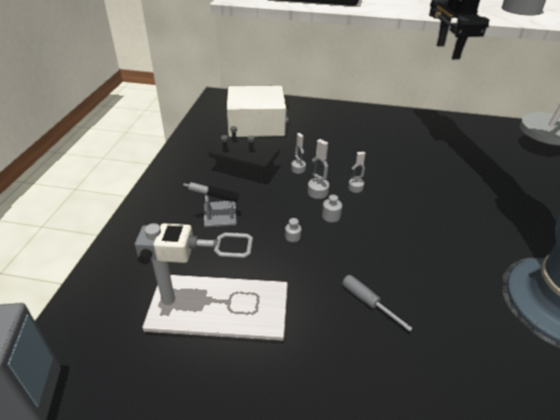

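View pics/top0.png

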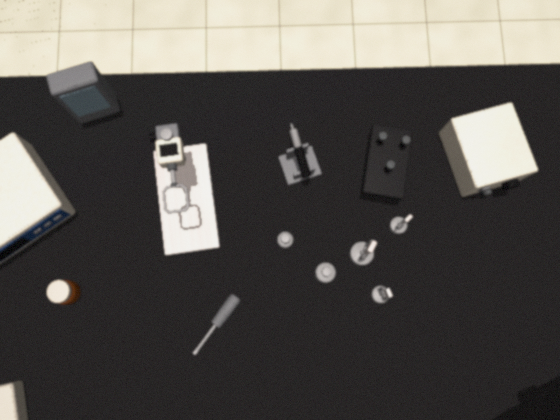

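Run:
```python
import cv2,numpy as np
a=cv2.imread("pics/side0.png");b=cv2.imread("pics/top0.png")
def crop(im,x0,y0,w,h,k,n):cv2.imwrite(n,cv2.resize(im[y0:y0+h,x0:x0+w],None,fx=k,fy=k,interpolation=cv2.INTER_CUBIC))
crop(a,280,125,100,75,8,"pics/sideW.png")
crop(b,340,205,80,60,10,"pics/topW.png")
crop(b,145,120,80,60+80,4,"pics/topG.png")
crop(a,130,210,170,130,4,"pics/sideG.png")
```

```text
(no output)
```

View pics/sideW.png

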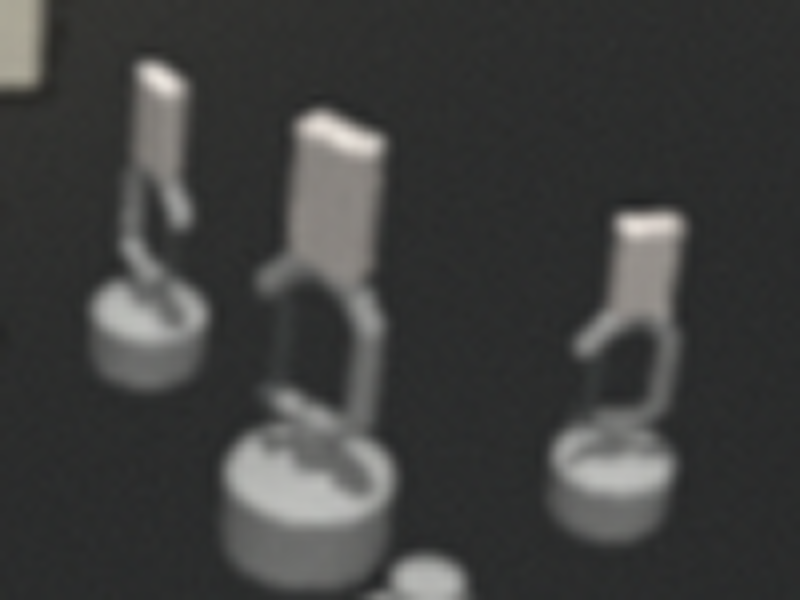

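View pics/topW.png

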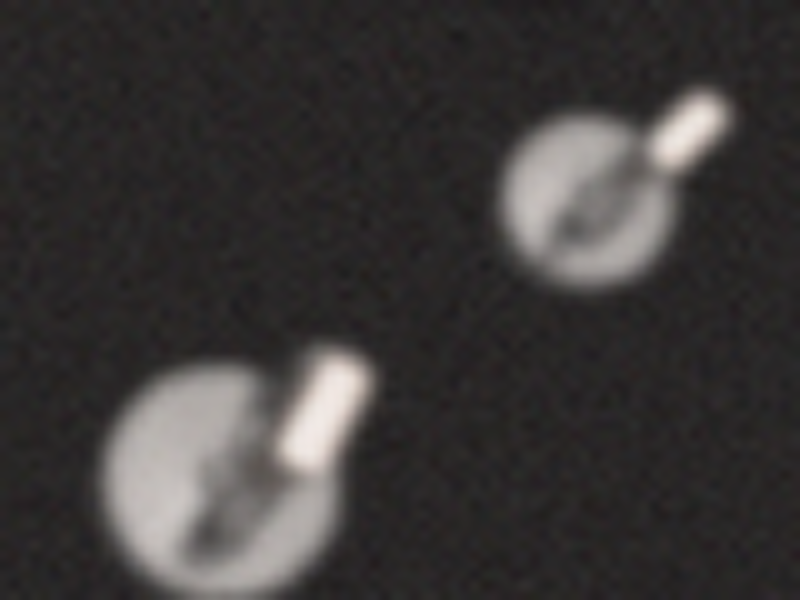

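View pics/topG.png

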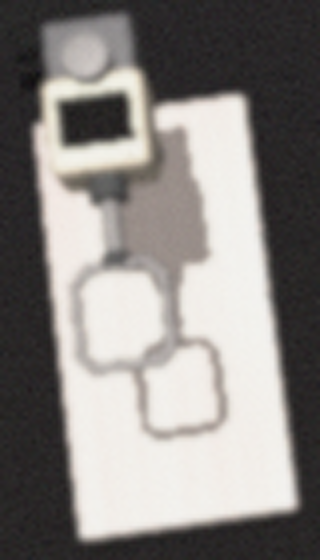

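View pics/sideG.png

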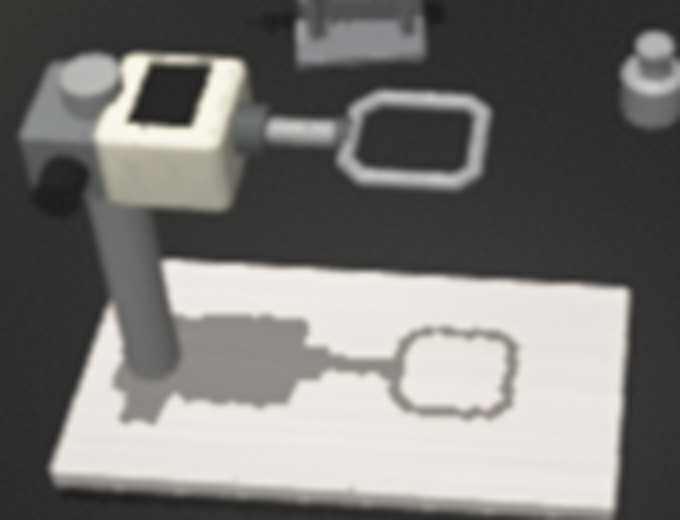

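```bash
cat > h.py <<'E'
from cell import camera_model
import cv2,numpy as np
M={n:camera_model(n) for n in("side","top")}
def rt(n):
    m=M[n];return cv2.Rodrigues(m["rvec"])[0],np.array(m["tvec"]).reshape(3),m["camera_matrix"]
def ray(n,p):
    R,t,K=rt(n);d=R.T@np.linalg.solve(K,[p[0],p[1],1]);return -R.T@t,d
def atz(n,p,z):
    o,d=ray(n,p);return o+d*(z-o[2])/d[2]
def tri(ps,pt):
    o1,d1=ray("side",ps);o2,d2=ray("top",pt)
    A=np.stack([d1,-d2],1);s=np.linalg.lstsq(A,o2-o1,rcond=None)[0]
    a,b=o1+s[0]*d1,o2+s[1]*d2;return (a+b)/2,np.linalg.norm(a-b)
def proj(n,P):
    R,t,K=rt(n);q=K@(R@np.array(P)+t);return q[:2]/q[2]
E
cat > a.py <<'E'
from h import *
np.set_printoptions(precision=4,suppress=True)
tw=lambda x,y:(x/10+340-.45,y/10+205-.45)
sw=lambda x,y:(x/8+280-.45,y/8+125-.45)
tg=lambda x,y:(x/4+145-.4,y/4+120-.4)
sg=lambda x,y:(x/4+130-.4,y/4+210-.4)
for n in M: print(n,ray(n,(280,210)))
print("disc",atz("top",tw(222,480),.026),"side disc",atz("side",sw(309,470),.026))
print("tabtop",atz("top",tw(327,410),.144),atz("side",sw(342,132),.144),tri(sw(342,132),tw(327,410)))
a,b=atz("top",tw(302,455),.144),atz("top",tw(347,372),.144);print("tabdir",a,b,np.degrees(np.arctan2(*(b-a)[1::-1])))
a,b=atz("side",sw(382,143),.144),atz("side",sw(306,120),.144);print("tabdir side",a,b,np.degrees(np.arctan2(*(b-a)[1::-1])))
print("nose",atz("side",sw(265,280),.083))
c=[atz("top",tg(*p),.022) for p in((35,125),(245,95),(298,508),(80,540))];print(np.array(c))
e=c[0]-c[3];f=c[1]-c[2];print("gauge x ang",np.degrees(np.arctan2(e[1],e[0])),np.degrees(np.arctan2(f[1],f[0])),np.linalg.norm(e),np.linalg.norm(f))
x=(e+f)/np.linalg.norm(e+f);m=sum(c)/4;print("center",m,"origin",m+.06*x)
print("side loop front",tri(sg(479,143),tg(124,363)),atz("side",sg(479,143),.17),atz("top",tg(124,363),.17))
for p in((50,485),(615,510),(628,290),(165,260)):print(atz("side",sg(*p),.022))
for q,p in(((286,240),(293,231)),((326,272),(332,209))):print("knob",atz("top",q,.03),atz("side",p,.025))
E
python3 a.py
```

```text
side (array([0.4464, 0.6234, 0.6641]), array([ 0.1299, -0.7523, -0.6459]))
top (array([ 0.3759, -0.0341,  1.1794]), array([ 0.1921, -0.0223, -0.9814]))
disc [ 0.5027 -0.2359  0.026 ] side disc [ 0.5036 -0.2358  0.026 ]
tabtop [ 0.5031 -0.2367  0.144 ] [ 0.5029 -0.2347  0.144 ] (array([ 0.5031, -0.2369,  0.1426]), np.float64(0.00021174129624547435))
tabdir [ 0.4943 -0.2312  0.144 ] [ 0.5105 -0.241   0.144 ] -31.23293168294673
tabdir side [ 0.4914 -0.2313  0.144 ] [ 0.5134 -0.2388  0.144 ] -18.95624422273118
nose [ 0.5222 -0.2486  0.083 ]
[[0.7466 0.2239 0.022 ]
 [0.7614 0.1044 0.022 ]
 [0.5238 0.0757 0.022 ]
 [0.509  0.1953 0.022 ]]
gauge x ang 6.8769991856241575 6.894890572682398 0.23928332707821195 0.23933472231037808
center [0.6352 0.1498 0.022 ] origin [0.6948 0.157  0.022 ]
side loop front (array([0.5766, 0.1451, 0.1732]), np.float64(0.0009377039243222459)) [0.577 0.142 0.17 ] [0.5777 0.1457 0.17  ]
[0.744  0.2314 0.022 ]
[0.5095 0.1968 0.022 ]
[0.5248 0.0784 0.022 ]
[0.7429 0.104  0.022 ]
knob [ 0.5338 -0.0714  0.03  ] [ 0.5355 -0.0594  0.025 ]
knob [ 0.462  -0.1557  0.03  ] [ 0.4619 -0.1482  0.025 ]
```

```bash
cat > g.py <<'E'
from h import *
from cell import read_state
import sys
from scipy.spatial.transform import Rotation as Ro
# args: x y z angle(tool x, deg)
s=read_state();R=Ro.from_rotvec(s["tool_rot"]).as_matrix()
if len(sys.argv)>4:
    x,y,z,a=map(float,sys.argv[1:5]);T=np.array([x,y,z]);c,d=np.cos(np.radians(a)),np.sin(np.radians(a))
    G=np.array([[c,d,0],[d,-c,0],[0,0,-1]])
    np.set_printoptions(precision=4,suppress=True)
    print("shift mm (tool now)",R.T@(T-s["tool_pos"])*1e3,"turn deg",np.degrees(Ro.from_matrix(R.T@G).as_rotvec()))
print(s["clock"],"pos",np.round(s["tool_pos"],4),"xang",np.degrees(np.arctan2(R[1,0],R[0,0])).round(2),"tilt",np.degrees(np.arccos(-R[2,2])).round(2),"F",np.round(s["force"],2),"T",np.round(s["torque"],3),"w",round(s["width"],4),"q",np.round(s["joint_pos"],2))
E
python3 g.py 0.503 -0.236 0.245 -30
python3 - <<'E'
from h import *
for t,s in(((404,220),(299.5,134)),((389,293),(361,153))):print(tri(s,t))
E
```

```text
shift mm (tool now) [ 403.3265 -292.3567   -0.9383] turn deg [-0.0902  0.0469 48.3232]
0.1 pos [ 0.212  -0.6403  0.2436] xang 18.32 tilt 0.1 F [0.83 0.03 0.13] T [ 0.046  0.025 -0.041] w 0.0868 q [ 1.22  0.47 -0.05  1.53  0.02  1.14 -0.08]
(array([ 0.56134481, -0.31149448,  0.1094051 ]), np.float64(0.006001932350668574))
(array([ 0.41254878, -0.27316128,  0.10037794]), np.float64(0.0018066228450400379))
```

```bash
python3 -m jog '[0.033,-0.024,0,0,0,0,0,0.033,-0.024,0,0,0,0,0,0.033,-0.024,0,0,0,0,0,0.033,-0.024,0,0,0,0,0,0.033,-0.024,0,0,0,0,0,0.033,-0.024,0,0,0,0,0,0.033,-0.024,0,0,0,0,0,0.033,-0.024,0,0,0,0,0,0.033,-0.024,0,0,0,0,0,0.033,-0.024,0,0,0,0,0,0.03,-0.022,0,0,0,0,0,0,0,0,0,0,0,0]' 25; python3 g.py 0.503 -0.236 0.245 -30
```

```text
clock: 1.3
tool_pos: [0.4779, -0.2641, 0.2374]
tool_rot: [-3.094, -0.491, 0.01]
force: [0.1, 0.4, 0.5]
width: 0.0872
shift mm (tool now) [ 32.5657 -19.0251  -7.6035] turn deg [-0.4086  0.5119 48.0458]
1.3 pos [ 0.4779 -0.2641  0.2374] xang 18.05 tilt 0.64 F [0.1  0.43 0.46] T [-0.025 -0.018  0.072] w 0.0872 q [ 0.63  0.28 -0.24  1.83  0.07  1.04 -0.9 ]
```

```bash
python3 -m jog '[0.0325,-0.019,-0.0076,-0.4,0.5,0,0,0,0,0,0,0,7,80,0,0,0,0,0,7,80,0,0,0,0,0,7,80,0,0,0,0,0,7,80,0,0,0,0,0,7,80,0,0,0,0,0,7,80,0,0,0,0,0,6,80,0,0,0,0,0,0,80]'; python3 g.py 0.503 -0.236 0.180 -30
```

```text
clock: 2.2
tool_pos: [0.4999, -0.2368, 0.2414]
tool_rot: [-3.017, 0.863, 0.011]
force: [0.6, -0.0, 0.9]
width: 0.0602
shift mm (tool now) [ 2.6592 -2.2061 61.3805] turn deg [-0.0729  0.4332 -1.9293]
2.2 pos [ 0.4999 -0.2368  0.2414] xang -31.93 tilt 0.44 F [ 0.56 -0.02  0.86] T [ 0.082  0.023 -0.05 ] w 0.0602 q [ 0.46  0.28 -0.11  1.82  0.03  1.05 -1.79]
```

```bash
python3 -m jog '[0.0027,-0.0022,0.03,0,0.4,-0.9,80,0,0,0.03,0,0,0,80,0,0,0,0,0,0,80]'; python3 g.py 0.503 -0.236 0.125 -31
python3 - <<'E'
from cell import *
import cv2
for n,(x,y) in (("side",(270,80)),("top",(310,190))):
    a=camera(n);cv2.imwrite(f"pics/{n}1.png",cv2.resize(a[y:y+120,x:x+120],None,fx=4,fy=4,interpolation=cv2.INTER_CUBIC))
E
python3 -c "
import cv2,numpy as np
cv2.imwrite('pics/c1.png',np.hstack([cv2.resize(cv2.imread(f'pics/{n}1.png'),(400,400)) for n in('side','top')]))"
```

```text
clock: 2.5
tool_pos: [0.5032, -0.2377, 0.1806]
tool_rot: [-3.029, 0.831, -0.003]
force: [-0.5, -0.9, 0.5]
width: 0.0596
shift mm (tool now) [-1.1298 -1.3603 55.6086] turn deg [-0.0459 -0.1106  0.3214]
2.5 pos [ 0.5032 -0.2377  0.1806] xang -30.68 tilt 0.12 F [-0.46 -0.86  0.54] T [0.092 0.122 0.052] w 0.0596 q [ 0.46  0.35 -0.11  1.88  0.05  0.91 -1.79]
```

View pics/c1.png

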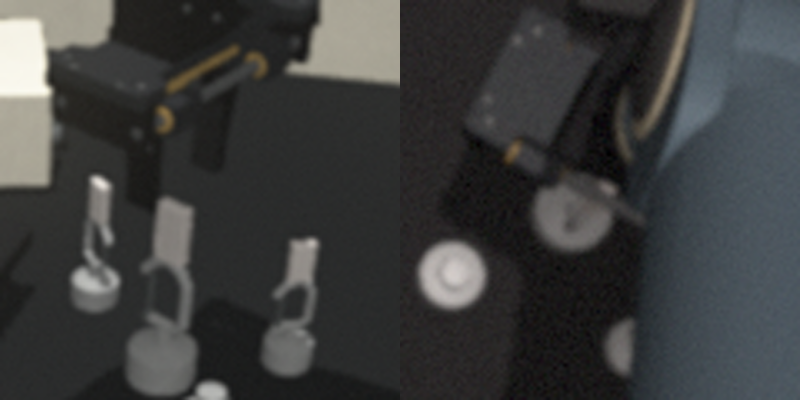

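The tab (top at 175,210 in the left crop) lies between the fingers (145,190 and 210,150). Descend and close.

```bash
python3 -m jog '[-0.001,-0.0013,0.025,0,0,0.3,80,0,0,0.025,0,0,0,80,0,0,0.005,0,0,0,80,0,0,0,0,0,0,80]'; python3 g.py 0.503 -0.236 0.125 -31; python3 -m jog '[0,0,0,0,0,0,255,0,0,0,0,0,0,255,0,0,0,0,0,0,255,0,0,0,0,0,0,255,0,0,0,0,0,0,255,0,0,0,0,0,0,255]' 40;python3 g.py 0.503 -0.236 0.18 -31
```

```text
clock: 3.0
tool_pos: [0.511, -0.2399, 0.1355]
tool_rot: [3.026, -0.837, 0.036]
force: [0.3, 0.3, 1.0]
width: 0.0594
shift mm (tool now) [-9.0715  0.8327 10.2598] turn deg [-0.2287 -1.2868  0.0649]
3.0 pos [ 0.511  -0.2399  0.1355] xang -30.94 tilt 1.31 F [0.29 0.29 1.  ] T [0.118 0.049 0.037] w 0.0594 q [ 0.45  0.4  -0.11  1.92  0.06  0.8  -1.8 ]
clock: 3.6
tool_pos: [0.514, -0.2412, 0.1412]
tool_rot: [3.024, -0.836, 0.05]
force: [1.1, 0.3, 0.5]
width: 0.0198
shift mm (tool now) [-10.8456   0.9383 -39.1409] turn deg [-0.3039 -1.8185  0.0821]
3.6 pos [ 0.514  -0.2412  0.1412] xang -30.92 tilt 1.84 F [1.06 0.26 0.49] T [ 0.085  0.069 -0.017] w 0.0198 q [ 0.45  0.4  -0.11  1.91  0.06  0.8  -1.8 ]
```

```bash
python3 -m jog '[-0.0108,0.001,0.016,-0.3,-1.8,0,80,0,0,0,0,0,0,80]'; python3 g.py 0.503 -0.236 0.125 -31; python3 -m jog '[0,0,0,0,0,0,80]';python3 g.py 0.503 -0.236 0.125 -31;python3 -m jog '[0,0,0,0,0,0,80]';python3 g.py 0.503 -0.236 0.125 -31
```

```text
clock: 3.8
tool_pos: [0.5036, -0.2363, 0.1237]
tool_rot: [-3.028, 0.837, 0.004]
force: [-0.7, 0.1, 1.4]
width: 0.0287
shift mm (tool now) [-0.6809  0.1076 -1.2784] turn deg [0.0261 0.141  0.0807]
3.8 pos [ 0.5036 -0.2363  0.1237] xang -30.92 tilt 0.14 F [-0.71  0.14  1.36] T [ 0.149  0.017 -0.014] w 0.0287 q [ 0.45  0.42 -0.11  1.93  0.06  0.8  -1.81]
clock: 3.9
tool_pos: [0.5035, -0.2362, 0.1231]
tool_rot: [-3.028, 0.837, 0.005]
force: [0.1, 1.4, 1.2]
width: 0.036
shift mm (tool now) [-0.4797  0.0989 -1.8859] turn deg [0.0343 0.1944 0.0883]
3.9 pos [ 0.5035 -0.2362  0.1231] xang -30.91 tilt 0.2 F [0.08 1.35 1.18] T [0.091 0.021 0.005] w 0.036 q [ 0.45  0.42 -0.11  1.93  0.06  0.8  -1.81]
clock: 4.0
tool_pos: [0.5031, -0.236, 0.1225]
tool_rot: [-3.027, 0.837, 0.007]
force: [0.4, -0.3, 0.2]
width: 0.0441
shift mm (tool now) [-0.0811  0.0957 -2.4521] turn deg [0.0421 0.2671 0.0945]
4.0 pos [ 0.5031 -0.236   0.1225] xang -30.91 tilt 0.27 F [ 0.43 -0.35  0.19] T [0.095 0.017 0.007] w 0.0441 q [ 0.45  0.42 -0.11  1.93  0.06  0.8  -1.81]
```

```bash
python3 -m jog '[0,0,-0.0025,0,0.25,0,255,0,0,0,0,0,0,255,0,0,0,0,0,0,255]';python3 g.py 0.503 -0.236 0.125 -31
```

```text
clock: 4.3
tool_pos: [0.5034, -0.2361, 0.1254]
tool_rot: [3.027, -0.837, 0.001]
force: [-0.7, 1.1, -0.9]
width: 0.0347
shift mm (tool now) [-0.3587  0.1282  0.439 ] turn deg [ 0.0371 -0.0343  0.0928]
4.3 pos [ 0.5034 -0.2361  0.1254] xang -30.91 tilt 0.05 F [-0.7   1.07 -0.86] T [0.069 0.039 0.01 ] w 0.0347 q [ 0.45  0.42 -0.11  1.93  0.06  0.8  -1.81]
```

```bash
python3 -m jog '[-0.0003,0,0.0004,0,0,0,255,0,0,0,0,0,0,255,0,0,0,0,0,0,255,0,0,0,0,0,0,255,0,0,0,0,0,0,255,0,0,0,0,0,0,255]';python3 g.py 0.503 -0.236 0.245 -31
```

```text
clock: 4.9
tool_pos: [0.5031, -0.2362, 0.1253]
tool_rot: [3.027, -0.837, 0.001]
force: [0.1, 0.5, 0.2]
width: 0.0101
shift mm (tool now) [  -0.0278   -0.0102 -119.7313] turn deg [ 0.0385 -0.0671  0.0683]
4.9 pos [ 0.5031 -0.2362  0.1253] xang -30.93 tilt 0.08 F [0.1  0.51 0.21] T [0.052 0.041 0.075] w 0.0101 q [ 0.45  0.41 -0.11  1.93  0.06  0.8  -1.81]
```

```bash
python3 -m jog '[0,0,-0.01,0,0,0,255,0,0,-0.02,0,0,0,255,0,0,-0.03,0,0,0,255,0,0,-0.03,0,0,0,255,0,0,-0.02,0,0,0,255,0,0,-0.008,0,0,0,255,0,0,0,0,0,0,255,0,0,0,0,0,0,255]';python3 g.py 0.503 -0.236 0.245 6.9;python3 g.py 0.497 0.135 0.245 6.9
python3 - <<'E'
from cell import *
import cv2
a=camera("side");cv2.imwrite("pics/side2.png",a[60:260,150:430].repeat(2,0).repeat(2,1))
E
```

```text
clock: 5.7
tool_pos: [0.4986, -0.2338, 0.2443]
tool_rot: [-3.027, 0.836, 0.02]
force: [-0.6, 0.5, -5.2]
width: 0.0098
shift mm (tool now) [ 4.8942 -0.3333 -0.7534] turn deg [ -0.1025   0.725  -37.7723]
5.7 pos [ 0.4986 -0.2338  0.2443] xang -30.87 tilt 0.72 F [-0.57  0.51 -5.2 ] T [ 0.082 -0.018  0.011] w 0.0098 q [ 0.46  0.28 -0.12  1.82  0.04  1.06 -1.78]
shift mm (tool now) [-190.618  -315.689     0.9121] turn deg [ -0.1025   0.725  -37.7723]
5.7 pos [ 0.4986 -0.2338  0.2443] xang -30.87 tilt 0.72 F [-0.57  0.51 -5.2 ] T [ 0.082 -0.018  0.011] w 0.0098 q [ 0.46  0.28 -0.12  1.82  0.04  1.06 -1.78]
```

View pics/side2.png

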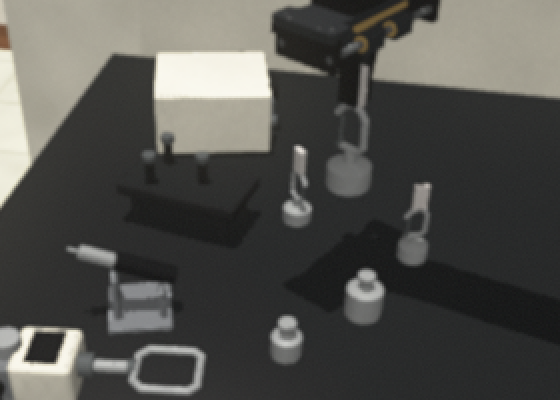

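The large weight is held (disc at 348,175 of the crop) and the others remain standing. Turn, then carry.

```bash
python3 -m jog '[0.005,0,0,0,0.7,0,255,0,0,0,0,0,-5,255,0,0,0,0,0,-6,255,0,0,0,0,0,-6,255,0,0,0,0,0,-6,255,0,0,0,0,0,-6,255,0,0,0,0,0,-6,255,0,0,0,0,0,-2,255,0,0,0,0,0,0,255]';python3 g.py 0.495 0.135 0.245 6.9
```

```text
clock: 6.65
tool_pos: [0.5, -0.2358, 0.2327]
tool_rot: [-3.129, -0.21, 0.024]
force: [-0.1, -0.2, -3.4]
width: 0.0097
shift mm (tool now) [  44.4744 -368.2021  -10.7728] turn deg [-0.3393  0.868   0.7838]
6.65 pos [ 0.5    -0.2358  0.2327] xang 7.69 tilt 0.93 F [-0.05 -0.19 -3.37] T [ 0.036 -0.018  0.007] w 0.0097 q [ 0.55  0.3  -0.23  1.82  0.08  1.05 -1.15]
```

```bash
python3 -m jog '[0.002,-0.015,-0.008,-0.3,0.9,0.8,255,0.003,-0.025,-0.002,0,0,0,255,0.0035,-0.03,-0.001,0,0,0,255,0.0035,-0.03,-0.001,0,0,0,255,0.0035,-0.03,-0.001,0,0,0,255,0.0035,-0.03,-0.001,0,0,0,255,0.0035,-0.03,-0.001,0,0,0,255,0.0035,-0.03,-0.001,0,0,0,255,0.0035,-0.03,-0.001,0,0,0,255,0.0035,-0.03,-0.001,0,0,0,255,0.003,-0.025,-0.001,0,0,0,255,0.002,-0.015,0,0,0,0,255,0,-0.005,0,0,0,0,255,0,0,0,0,0,0,255]';python3 g.py 0.495 0.135 0.235 6.9
```

```text
clock: 8.05
tool_pos: [0.4998, 0.1013, 0.2435]
tool_rot: [-3.135, -0.159, 0.014]
force: [-0.7, -0.4, -4.1]
width: 0.0096
shift mm (tool now) [ -1.2681 -33.9423   8.6452] turn deg [-0.1615  0.4866 -1.1088]
8.05 pos [0.4998 0.1013 0.2435] xang 5.79 tilt 0.51 F [-0.75 -0.35 -4.15] T [ 0.024 -0.007  0.057] w 0.0096 q [ 0.08  0.23 -0.43  1.9   0.11  1.04 -1.86]
```

```bash
python3 -m jog '[-0.001,-0.017,0.003,-0.1,0.4,-1.1,255,0,-0.014,0.003,0,0,0,255,0,-0.002,0.002,0,0,0,255,0,0,0,0,0,0,255]';python3 g.py 0.497 0.135 0.233 6.9
python3 - <<'E'
from cell import *
import cv2
a=camera("side");cv2.imwrite("pics/side3.png",cv2.resize(a[180:330,120:320],None,fx=4,fy=4,interpolation=cv2.INTER_CUBIC))
b=camera("top");cv2.imwrite("pics/top3.png",cv2.resize(b[120:270,130:330],None,fx=4,fy=4,interpolation=cv2.INTER_CUBIC))
E
```

```text
clock: 8.45
tool_pos: [0.4947, 0.1325, 0.234]
tool_rot: [3.135, 0.182, -0.004]
force: [0.2, -0.7, -4.8]
width: 0.0093
shift mm (tool now) [ 2.5596 -2.2523  0.9474] turn deg [ 0.0487  0.1401 -0.241 ]
8.45 pos [0.4947 0.1325 0.234 ] xang 6.66 tilt 0.15 F [ 0.21 -0.66 -4.77] T [-0.074  0.047  0.005] w 0.0093 q [ 0.03  0.25 -0.44  1.91  0.12  1.02 -1.92]
```

View pics/side3.png

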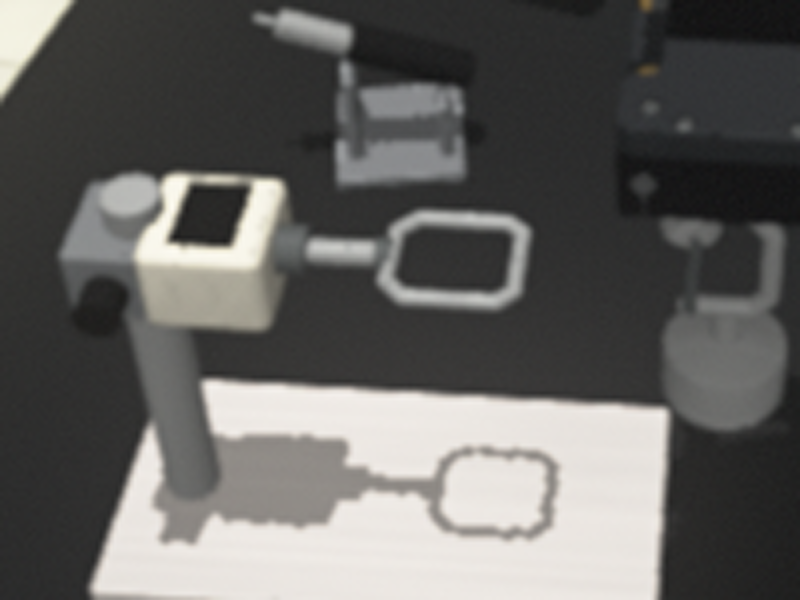

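View pics/top3.png

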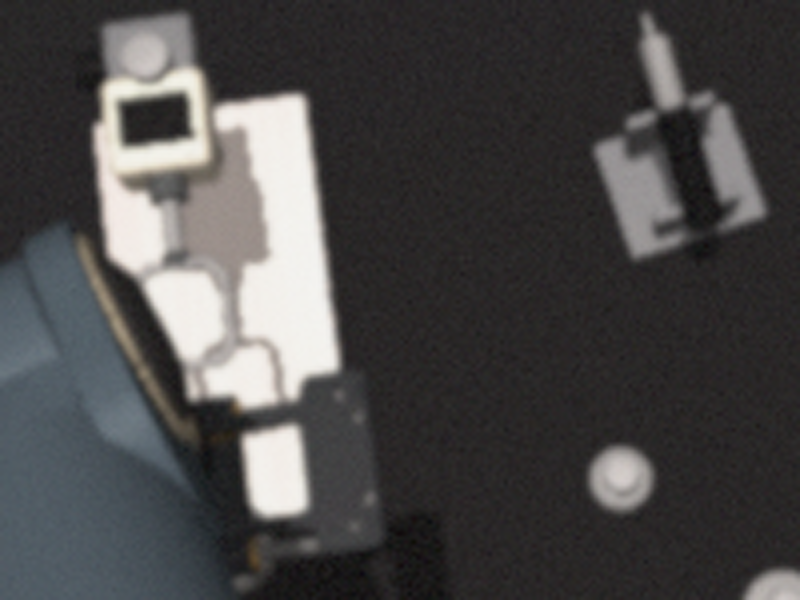

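Run:
```python
from h import *
np.set_printoptions(precision=4,suppress=True)
c,s=np.cos(np.radians(6.9)),np.sin(np.radians(6.9));O=np.array([.6948,.157,0]);n=np.array([-s,c,0]);u=np.array([c,s,0])
sp=lambda x,y:(x/4+120-.4,y/4+180-.4)
def pl(p,yo=0):
    o,d=ray("side",p);P=o+d*((O+yo*n-o)@n)/(d@n);return (P-O)@u,P[2]
print("bar c",pl(sp(521,264)), "with y 2mm",pl(sp(521,264),.002))
print("far end bar",pl(sp(527,237),-.016),"near",pl(sp(516,294),.016))
print("stem",pl(sp(340,250)))
T=np.array([.4947,.1325,.234]); B=T-[0,0,.125]
print("pred disc top",proj("side",B+[0,0,.026])-[120,180]+.4,"obs",np.array([725,345])/4)
print("pred pivot",(proj("side",B+[0,0,.048]+.015*u)-[120,180]+.4)*4,"lowerbar top",(proj("side",B+[0,0,.05])-[120,180]+.4)*4,"back axis mid",(proj("side",B+[0,0,.07]-.016*u)-[120,180]+.4)*4)
print("T in gauge",(T-O)@u,(T-O)@n)
```

```text
bar c (np.float64(-0.11965971933311484), np.float64(0.17024880905901213)) with y 2mm (np.float64(-0.11994739865375999), np.float64(0.17225304298657784))
far end bar (np.float64(-0.12015886374557531), np.float64(0.16955590414301436)) near (np.float64(-0.11960303928693394), np.float64(0.1698831471069594))
stem (np.float64(-0.048372395782162514), np.float64(0.17207224773900814))
pred disc top [181.501   84.4635] obs [181.25  86.25]
pred pivot [690.696  297.3625] lowerbar top [728.9331 296.0754] back axis mid [772.9005 262.2645]
T in gauge -0.2015940966715309 -0.0002831734264585241
```

```bash
sed -i 's/^print(s\["clock"\]/O=np.array([.6948,.157,0]);a=np.radians(6.9);D=np.array(s["tool_pos"])-O;print("gauge xyz mm",np.round([D@[np.cos(a),np.sin(a),0]*1e3,D@[-np.sin(a),np.cos(a),0]*1e3,D[2]*1e3],1))\n&/' g.py
python3 -m jog '[0.012,0,0.002,0,0,-0.2,255,0.015,0,0.002,0,0,0,255,0.012,0,0.001,0,0,0,255,0.004,0,0,0,0,0,255,0,0,0,0,0,0,255]' 60;python3 g.py 0.5558 0.1402 0.229 6.9
```

```text
clock: 9.05
tool_pos: [0.5439, 0.1349, 0.2287]
tool_rot: [3.135, 0.179, 0.0]
force: [-0.0, 0.3, -5.2]
width: 0.0094
shift mm (tool now) [12.4422 -3.8859 -0.2713] turn deg [ 0.0829 -0.0102 -0.3597]
gauge xyz mm [-152.5   -3.8  228.7]
9.05 pos [0.5439 0.1349 0.2287] xang 6.54 tilt 0.08 F [-0.01  0.28 -5.17] T [ 0.051 -0.006 -0.034] w 0.0094 q [ 0.02  0.33 -0.43  1.81  0.16  1.04 -1.92]
```

```bash
python3 -m jog '[0,-0.0038,0,0,0,-0.3,255,0,0,0,0,0,0,255,0,0,0,0,0,0,255]';python3 g.py 0.5558 0.1402 0.229 6.9
python3 - <<'E'
from cell import *
import cv2
a=camera("side");cv2.imwrite("pics/side4.png",cv2.resize(a[200:300,180:320],None,fx=5,fy=5,interpolation=cv2.INTER_CUBIC))
E
```

```text
clock: 9.35
tool_pos: [0.5428, 0.1391, 0.2283]
tool_rot: [3.134, 0.189, -0.002]
force: [0.4, -0.2, -4.3]
width: 0.0095
shift mm (tool now) [13.0588  0.4429 -0.7007] turn deg [ 0.0871  0.0887 -0.0122]
gauge xyz mm [-153.1    0.5  228.3]
9.35 pos [0.5428 0.1391 0.2283] xang 6.89 tilt 0.12 F [ 0.41 -0.21 -4.28] T [ 0.036 -0.009 -0.003] w 0.0095 q [ 0.01  0.33 -0.43  1.81  0.16  1.04 -1.92]
```

View pics/side4.png

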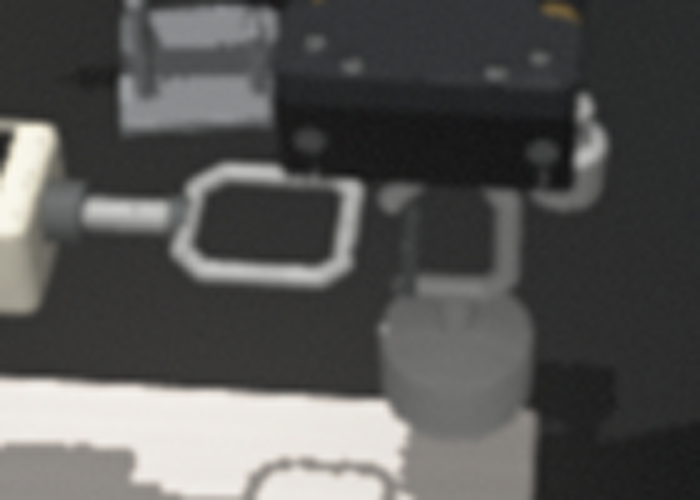

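```bash
python3 -m jog '[0.004,0.0003,-0.0025,0,0,0,255,0.004,0,0,0,0,0,255,0,0,0,0,0,0,255]';python3 g.py 0.5558 0.1402 0.2315 6.9; python3 -m jog '[0.003,0,0,0,0,0,255,0,0,0,0,0,0,255]'; python3 g.py 0.5558 0.1402 0.2315 6.9
```

```text
clock: 9.7
tool_pos: [0.5511, 0.14, 0.2316]
tool_rot: [3.134, 0.189, -0.001]
force: [0.3, 0.6, -4.2]
width: 0.0097
shift mm (tool now) [4.716  0.3325 0.0681] turn deg [0.0905 0.0328 0.009 ]
gauge xyz mm [-144.7    0.4  231.6]
9.7 pos [0.5511 0.14   0.2316] xang 6.91 tilt 0.1 F [ 0.32  0.57 -4.22] T [0.023 0.022 0.021] w 0.0097 q [ 0.01  0.34 -0.43  1.79  0.16  1.05 -1.92]
clock: 9.9
tool_pos: [0.5545, 0.1403, 0.2317]
tool_rot: [3.134, 0.189, -0.0]
force: [0.1, 0.5, -4.0]
width: 0.0093
shift mm (tool now) [1.2797 0.2533 0.1938] turn deg [ 0.0911  0.0205 -0.0031]
gauge xyz mm [-141.3    0.3  231.7]
9.9 pos [0.5545 0.1403 0.2317] xang 6.9 tilt 0.09 F [ 0.12  0.47 -4.04] T [-0.049 -0.033 -0.012] w 0.0093 q [ 0.01  0.35 -0.42  1.78  0.16  1.05 -1.92]
```

```bash
for i in 1; do python3 -m jog '[0.003,0,0,0,0,0,255,0,0,0,0,0,0,255]'; done; python3 g.py; python3 -m jog '[0.003,0,0,0,0,0,255,0,0,0,0,0,0,255]'; python3 g.py
```

```text
clock: 10.1
tool_pos: [0.5572, 0.1406, 0.2314]
tool_rot: [3.134, 0.189, -0.003]
force: [-0.0, 0.3, -4.2]
width: 0.0096
gauge xyz mm [-138.6    0.3  231.4]
10.1 pos [0.5572 0.1406 0.2314] xang 6.9 tilt 0.14 F [-0.04  0.31 -4.18] T [-0.038  0.076  0.037] w 0.0096 q [ 0.01  0.35 -0.42  1.77  0.16  1.05 -1.92]
clock: 10.3
tool_pos: [0.5588, 0.1408, 0.2308]
tool_rot: [3.133, 0.189, -0.01]
force: [-2.5, -0.7, -3.2]
width: 0.0099
gauge xyz mm [-137.     0.3  230.8]
10.3 pos [0.5588 0.1408 0.2308] xang 6.91 tilt 0.38 F [-2.46 -0.7  -3.19] T [-0.042  0.579 -0.047] w 0.0099 q [ 0.01  0.36 -0.42  1.77  0.17  1.06 -1.92]
```

```bash
python3 -m jog '[0.003,0,-0.0005,0,0.2,0,255,0.001,0,0,0,0,0,255]'; python3 g.py; python3 -m jog '[0.003,0,-0.0005,0,0.2,0,255,0.001,0,0,0,0,0,255]'; python3 g.py 0.5 0.14 0.2315 6.9
```

```text
clock: 10.5
tool_pos: [0.5613, 0.1412, 0.2308]
tool_rot: [3.133, 0.19, -0.01]
force: [-3.2, -1.1, -2.1]
width: 0.0097
gauge xyz mm [-134.4    0.3  230.8]
10.5 pos [0.5613 0.1412 0.2308] xang 6.92 tilt 0.41 F [-3.16 -1.13 -2.06] T [-0.119  0.881  0.016] w 0.0097 q [ 0.01  0.36 -0.42  1.76  0.17  1.06 -1.92]
clock: 10.7
tool_pos: [0.564, 0.1415, 0.2308]
tool_rot: [3.132, 0.19, -0.01]
force: [-4.1, 0.3, -2.7]
width: 0.0094
shift mm (tool now) [-63.7427  -6.2103  -0.2843] turn deg [0.1978 0.3915 0.0362]
gauge xyz mm [-131.7    0.4  230.8]
10.7 pos [0.564  0.1415 0.2308] xang 6.94 tilt 0.44 F [-4.08  0.26 -2.72] T [-0.137  1.164 -0.024] w 0.0094 q [ 0.01  0.37 -0.42  1.75  0.17  1.06 -1.92]
```

```bash
python3 - <<'E'
from cell import *
import cv2
a=camera("side");cv2.imwrite("pics/side5.png",cv2.resize(a[210:300,180:300],None,fx=6,fy=6,interpolation=cv2.INTER_CUBIC))
E
python3 g.py
```

```text
gauge xyz mm [-131.7    0.3  230.7]
10.75 pos [0.564  0.1415 0.2307] xang 6.94 tilt 0.44 F [-4.52 -0.56 -2.63] T [-0.098  1.198  0.018] w 0.0097 q [ 0.01  0.37 -0.42  1.75  0.17  1.06 -1.92]
```

View pics/side5.png

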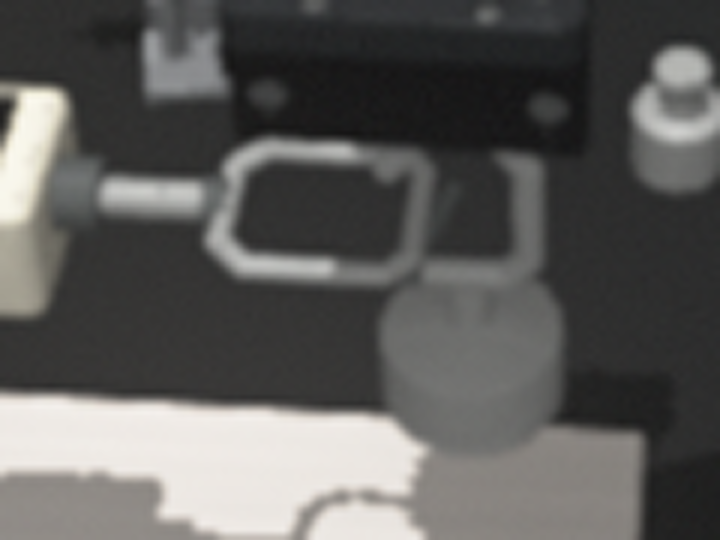

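The gate leans inward against the bar (445,210), the nose is inside the loop (388,172), and the weight is upright. Keep pressing.

```bash
python3 -m jog '[0.003,0,-0.0003,0,0.2,0,255,0.001,0,0,0,0,0,255]'; python3 g.py; python3 -m jog '[0.003,0,-0.0003,0,0.2,0,255,0.001,0,0,0,0,0,255]'; python3 g.py 0.5 0.14 0.2315 6.9
```

```text
clock: 10.95
tool_pos: [0.5666, 0.1419, 0.2303]
tool_rot: [3.132, 0.19, -0.011]
force: [-5.4, -0.9, -4.0]
width: 0.0095
gauge xyz mm [-129.1    0.4  230.3]
10.95 pos [0.5666 0.1419 0.2303] xang 6.95 tilt 0.47 F [-5.4  -0.87 -4.02] T [-0.118  1.313  0.049] w 0.0095 q [ 0.01  0.37 -0.42  1.75  0.17  1.07 -1.92]
clock: 11.15
tool_pos: [0.5691, 0.1422, 0.2296]
tool_rot: [3.131, 0.191, -0.012]
force: [-5.2, -0.6, -4.9]
width: 0.0097
shift mm (tool now) [-68.8356  -6.1926  -1.3993] turn deg [0.2483 0.4635 0.0663]
gauge xyz mm [-126.6    0.4  229.6]
11.15 pos [0.5691 0.1422 0.2296] xang 6.97 tilt 0.53 F [-5.21 -0.56 -4.89] T [-0.075  1.355 -0.043] w 0.0097 q [ 0.    0.38 -0.42  1.74  0.17  1.07 -1.92]
```

```bash
python3 -m jog '[0.003,0,0,0,0.3,0,255,0.001,0,0,0,0,0,255]'; python3 g.py; python3 -m jog '[0.001,0,0.003,0,0.2,0,255,0,0,0.001,0,0,0,255]'; python3 g.py 0.5 0.14 0.2315 6.9
```

```text
clock: 11.35
tool_pos: [0.5718, 0.1425, 0.2286]
tool_rot: [3.131, 0.191, -0.01]
force: [-4.2, 0.1, -5.2]
width: 0.0097
gauge xyz mm [-123.8    0.4  228.6]
11.35 pos [0.5718 0.1425 0.2286] xang 6.98 tilt 0.46 F [-4.2   0.11 -5.19] T [-0.027  1.274  0.032] w 0.0097 q [ 0.    0.38 -0.42  1.74  0.18  1.07 -1.92]
clock: 11.55
tool_pos: [0.5728, 0.1426, 0.224]
tool_rot: [3.131, 0.191, -0.004]
force: [-2.2, -0.1, -5.3]
width: 0.0096
shift mm (tool now) [-72.6235  -6.2334  -7.3001] turn deg [0.2652 0.1709 0.0819]
gauge xyz mm [-122.8    0.4  224. ]
11.55 pos [0.5728 0.1426 0.224 ] xang 6.98 tilt 0.32 F [-2.25 -0.07 -5.33] T [-0.089  0.952 -0.028] w 0.0096 q [ 0.    0.38 -0.42  1.74  0.18  1.05 -1.93]
```

```bash
python3 -m jog '[0,0,0.003,0,0.2,0,255,0,0,0.001,0,0,0,255]'; python3 g.py; python3 -m jog '[0,0,0.003,0,0.1,0,255,0,0,0.001,0,0,0,255]'; python3 g.py 0.5 0.14 0.2315 6.9
```

```text
clock: 11.75
tool_pos: [0.5736, 0.1427, 0.2199]
tool_rot: [3.132, 0.191, 0.004]
force: [-3.2, -0.7, -4.4]
width: 0.0096
gauge xyz mm [-122.1    0.4  219.9]
11.75 pos [0.5736 0.1427 0.2199] xang 6.98 tilt 0.29 F [-3.19 -0.66 -4.38] T [-0.082  0.847 -0.011] w 0.0096 q [ 0.    0.39 -0.42  1.75  0.18  1.04 -1.93]
clock: 11.95
tool_pos: [0.575, 0.1427, 0.2159]
tool_rot: [3.132, 0.191, 0.013]
force: [0.3, -0.2, -4.4]
width: 0.0097
shift mm (tool now) [-74.6529  -6.3557 -16.2338] turn deg [ 0.2288 -0.473   0.0735]
gauge xyz mm [-120.6    0.2  215.9]
11.95 pos [0.575  0.1427 0.2159] xang 6.97 tilt 0.53 F [ 0.26 -0.23 -4.41] T [ 0.036 -0.009  0.016] w 0.0097 q [ 0.    0.39 -0.41  1.76  0.19  1.03 -1.93]
```

```bash
python3 -m jog '[-0.001,0,0,0,-0.5,0,255,0,0,0,0,0,0,255]'
python3 - <<'E'
from cell import *
import cv2
a=camera("side");cv2.imwrite("pics/side6.png",cv2.resize(a[210:300,180:300],None,fx=6,fy=6,interpolation=cv2.INTER_CUBIC))
E
python3 g.py
```

```text
clock: 12.15
tool_pos: [0.5766, 0.1428, 0.217]
tool_rot: [3.133, 0.19, 0.009]
force: [0.4, 0.3, -4.4]
width: 0.0098
gauge xyz mm [-1.189e+02  1.000e-01  2.172e+02]
12.2 pos [0.5768 0.1428 0.2172] xang 6.95 tilt 0.39 F [ 0.68 -0.1  -4.59] T [ 0.107 -0.011  0.033] w 0.0095 q [ 0.    0.39 -0.41  1.75  0.19  1.03 -1.93]
```

View pics/side6.png

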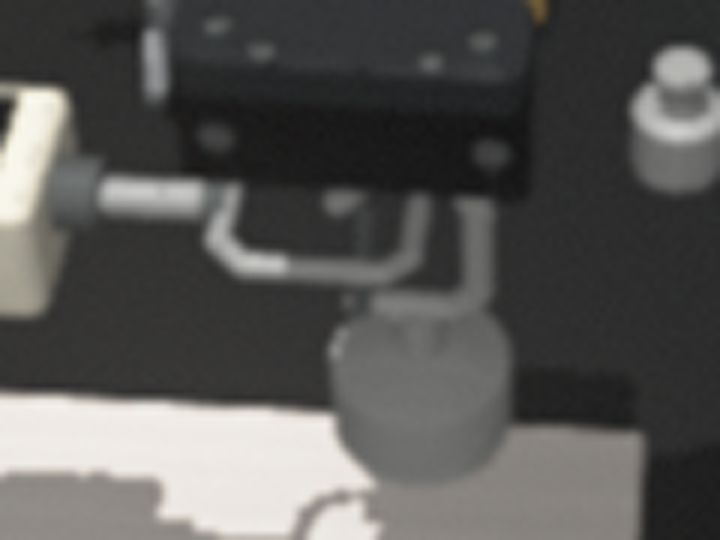

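Gate is shut (vertical at 365,225) with the bar (415,230) behind it. Lower into the crook.

```bash
python3 -m jog '[-0.001,0,0.003,0,0,0,255,0,0,0.001,0,0,0,255]'; python3 g.py; python3 -m jog '[0,0,0.0025,0,0,0,255,0,0,0,0,0,0,255]'; python3 g.py 0.5 0.14 0.2315 6.9
```

```text
clock: 12.4
tool_pos: [0.5769, 0.1429, 0.2138]
tool_rot: [3.134, 0.19, 0.014]
force: [0.3, -0.0, -4.0]
width: 0.0096
gauge xyz mm [-1.187e+02  2.000e-01  2.138e+02]
12.4 pos [0.5769 0.1429 0.2138] xang 6.93 tilt 0.54 F [ 0.29 -0.01 -4.  ] T [0.016 0.088 0.015] w 0.0096 q [ 0.    0.39 -0.41  1.75  0.19  1.02 -1.93]
clock: 12.6
tool_pos: [0.5771, 0.1429, 0.2111]
tool_rot: [3.134, 0.19, 0.015]
force: [-0.4, -0.3, -5.2]
width: 0.0096
shift mm (tool now) [-76.6507  -6.3876 -21.1951] turn deg [ 0.1577 -0.5439  0.0333]
gauge xyz mm [-118.6    0.1  211.1]
12.6 pos [0.5771 0.1429 0.2111] xang 6.93 tilt 0.57 F [-0.42 -0.27 -5.22] T [0.035 0.046 0.007] w 0.0096 q [-0.    0.4  -0.41  1.76  0.19  1.02 -1.93]
```

```bash
python3 -m jog '[0,0,0.002,0,-0.4,0,255,0,0,0,0,0,0,255]'; python3 g.py; python3 -m jog '[0,0,0.0015,0,0,0,255,0,0,0,0,0,0,255]'; python3 g.py 0.5 0.14 0.2315 6.9
```

```text
clock: 12.8
tool_pos: [0.5771, 0.1428, 0.2088]
tool_rot: [3.133, 0.19, 0.003]
force: [0.6, 1.0, -3.6]
width: 0.0097
gauge xyz mm [-1.186e+02  1.000e-01  2.088e+02]
12.8 pos [0.5771 0.1428 0.2088] xang 6.93 tilt 0.19 F [ 0.61  1.   -3.63] T [-0.059  0.035 -0.01 ] w 0.0097 q [-0.    0.4  -0.41  1.75  0.19  1.02 -1.93]
clock: 13.0
tool_pos: [0.5772, 0.1429, 0.2071]
tool_rot: [3.133, 0.19, 0.003]
force: [-0.2, 0.4, -4.5]
width: 0.0096
shift mm (tool now) [-76.9149  -6.3935 -24.5367] turn deg [ 0.1555 -0.111   0.0329]
gauge xyz mm [-118.5    0.1  207.1]
13.0 pos [0.5772 0.1429 0.2071] xang 6.93 tilt 0.19 F [-0.15  0.36 -4.46] T [0.006 0.04  0.064] w 0.0096 q [-0.    0.41 -0.41  1.76  0.19  1.02 -1.93]
```

```bash
python3 -m jog '[0,0,0.0015,0,0,0,255,0,0,0,0,0,0,255]'; python3 g.py; python3 -m jog '[0,0,0.0015,0,0,0,255,0,0,0,0,0,0,255]'; python3 g.py 0.5 0.14 0.2315 6.9
```

```text
clock: 13.2
tool_pos: [0.5772, 0.1429, 0.2056]
tool_rot: [3.133, 0.19, 0.004]
force: [-0.6, -0.3, -4.2]
width: 0.0096
gauge xyz mm [-1.184e+02  2.000e-01  2.056e+02]
13.2 pos [0.5772 0.1429 0.2056] xang 6.94 tilt 0.19 F [-0.6  -0.25 -4.19] T [ 0.037  0.065 -0.007] w 0.0096 q [-0.    0.41 -0.41  1.76  0.19  1.01 -1.93]
clock: 13.4
tool_pos: [0.5773, 0.143, 0.2046]
tool_rot: [3.133, 0.19, 0.004]
force: [-1.7, 0.2, -1.4]
width: 0.0097
shift mm (tool now) [-77.0622  -6.2782 -27.1104] turn deg [ 0.1568 -0.1439  0.036 ]
gauge xyz mm [-118.3    0.2  204.6]
13.4 pos [0.5773 0.143  0.2046] xang 6.94 tilt 0.21 F [-1.73  0.25 -1.4 ] T [-0.036  0.282  0.005] w 0.0097 q [-0.    0.41 -0.41  1.76  0.19  1.01 -1.94]
```

```bash
python3 -m jog '[-0.0007,0,0.0007,0,0,0,255,-0.0003,0,0,0,0,0,255]'; python3 g.py
```

```text
clock: 13.6
tool_pos: [0.577, 0.143, 0.2047]
tool_rot: [3.133, 0.19, 0.007]
force: [-0.3, 0.4, -1.7]
width: 0.0095
gauge xyz mm [-1.186e+02  2.000e-01  2.047e+02]
13.6 pos [0.577  0.143  0.2047] xang 6.93 tilt 0.3 F [-0.28  0.43 -1.72] T [-0.007  0.087 -0.016] w 0.0095 q [-0.    0.41 -0.41  1.76  0.19  1.01 -1.94]
```

```bash
python3 -m jog '[-0.0002,0,0.0012,0,0,0,255,0,0,0.0005,0,0,0,255]'; python3 g.py;  python3 - <<'E'
from cell import *
import cv2
a=camera("side");cv2.imwrite("pics/side7.png",cv2.resize(a[210:300,180:300],None,fx=6,fy=6,interpolation=cv2.INTER_CUBIC))
E
```

```text
clock: 13.8
tool_pos: [0.577, 0.143, 0.2036]
tool_rot: [3.133, 0.19, 0.009]
force: [-0.6, -0.2, -0.1]
width: 0.0093
gauge xyz mm [-118.6    0.3  203.6]
13.8 pos [0.577  0.143  0.2036] xang 6.92 tilt 0.35 F [-0.63 -0.17 -0.07] T [-0.142  0.244 -0.008] w 0.0093 q [-0.    0.41 -0.41  1.76  0.19  1.01 -1.94]
```

View pics/side7.png

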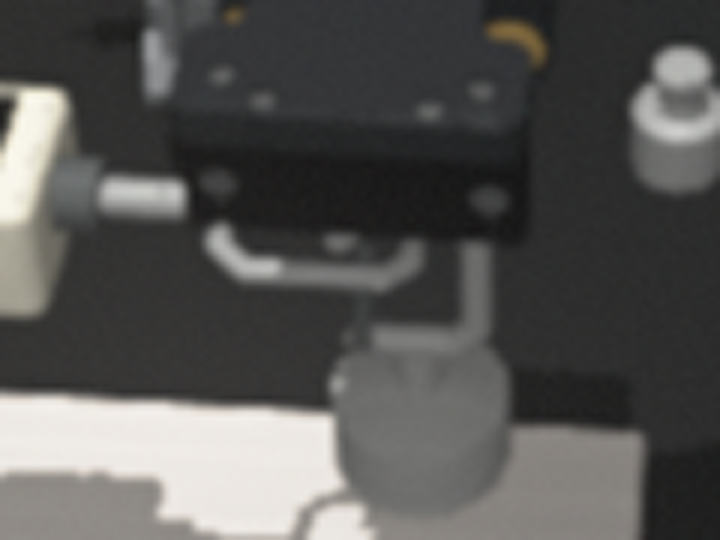

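The bar sits in the crook, the gate is vertical (362,300), and the wrist carries almost nothing. Release.

```bash
python3 -m jog '[0,0,-0.0005,0,0,0,225,0,0,0,0,0,0,200,0,0,0,0,0,0,180,0,0,0,0,0,0,160,0,0,0,0,0,0,160]'; python3 g.py; python3 -m jog '[0,0,-0.001,0,0,0,140,0,0,-0.002,0,0,0,140]'; python3 g.py
```

```text
clock: 14.35
tool_pos: [0.5783, 0.1438, 0.2053]
tool_rot: [3.135, 0.19, 0.015]
force: [-0.5, 0.2, -0.9]
width: 0.0301
gauge xyz mm [-117.3    0.9  205.3]
14.35 pos [0.5783 0.1438 0.2053] xang 6.94 tilt 0.54 F [-0.54  0.17 -0.93] T [ 0.017  0.046 -0.034] w 0.0301 q [-0.    0.41 -0.41  1.76  0.19  1.01 -1.94]
clock: 14.55
tool_pos: [0.5782, 0.1438, 0.2082]
tool_rot: [3.135, 0.19, 0.014]
force: [-0.1, 0.1, 0.4]
width: 0.0375
gauge xyz mm [-117.4    0.9  208.2]
14.55 pos [0.5782 0.1438 0.2082] xang 6.94 tilt 0.52 F [-0.06  0.13  0.42] T [0.02  0.036 0.078] w 0.0375 q [-0.    0.4  -0.41  1.76  0.19  1.01 -1.93]
```

```bash
python3 -m jog '[0,0,-0.005,0,-0.5,0,120,0,0,-0.01,0,0,0,120,0,0,-0.015,0,0,0,120,0,0,-0.02,0,0,0,120,0,0,-0.025,0,0,0,120,0,0,-0.025,0,0,0,120,0,0,-0.01,0,0,0,120,0,0,0,0,0,0,120]'; python3 g.py;  python3 - <<'E'
from cell import *
import cv2
a=camera("side");cv2.imwrite("pics/side8.png",cv2.resize(a[180:300,160:320],None,fx=5,fy=5,interpolation=cv2.INTER_CUBIC))
E
```

```text
clock: 15.35
tool_pos: [0.5786, 0.1444, 0.3271]
tool_rot: [3.135, 0.191, 0.004]
force: [0.4, -0.5, 0.0]
width: 0.0457
gauge xyz mm [-116.9    1.5  327.1]
15.35 pos [0.5786 0.1444 0.3271] xang 6.96 tilt 0.13 F [ 0.4  -0.45  0.04] T [ 0.033 -0.019  0.007] w 0.0457 q [ 0.01  0.31 -0.43  1.6   0.14  1.26 -1.89]
```

View pics/side8.png

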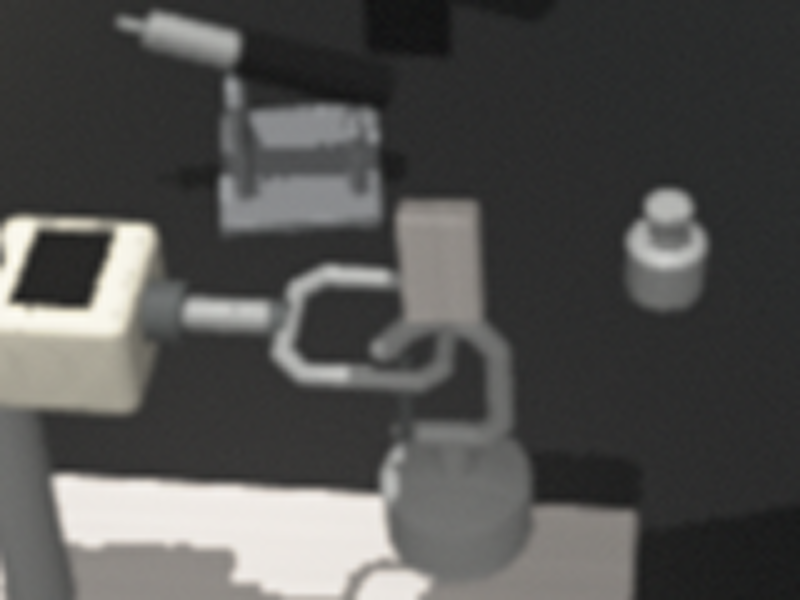

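It hangs upright on the front bar with the gate shut and nothing gripping it. Let it settle, then compare frames.

```bash
python3 -m jog '[0,0,-0.005,0,0,0,120,0,0,0,0,0,0,120,0,0,0,0,0,0,120,0,0,0,0,0,0,120,0,0,0,0,0,0,120,0,0,0,0,0,0,120,0,0,0,0,0,0,120,0,0,0,0,0,0,120,0,0,0,0,0,0,120,0,0,0,0,0,0,120,0,0,0,0,0,0,120,0,0,0,0,0,0,120,0,0,0,0,0,0,120,0,0,0,0,0,0,120,0,0,0,0,0,0,120,0,0,0,0,0,0,120,0,0,0,0,0,0,120,0,0,0,0,0,0,120,0,0,0,0,0,0,120,0,0,0,0,0,0,120]'
python3 - <<'E'
from cell import *
import cv2,numpy as np
f=[camera("side") for _ in range(6)]
r=[x[210:300,230:275].astype(float) for x in f]
print([np.abs(x-r[0]).mean().round(2) for x in r])
for x in r[1:]:print(cv2.phaseCorrelate(cv2.cvtColor(r[0].astype('float32'),cv2.COLOR_BGR2GRAY),cv2.cvtColor(x.astype('float32'),cv2.COLOR_BGR2GRAY))[0])
cv2.imwrite("pics/side9.png",f[-1])
E
python3 g.py
```

```text
clock: 17.4
tool_pos: [0.5764, 0.1434, 0.3265]
tool_rot: [3.133, 0.191, -0.012]
force: [-0.2, -0.2, 0.4]
width: 0.046
[np.float64(0.0), np.float64(0.77), np.float64(0.77), np.float64(0.78), np.float64(0.77), np.float64(0.77)]
(0.5134892715894495, 0.014112652613917476)
(0.5064689020326689, -0.0007812497435111254)
(0.4954991088575724, 0.0015874637654533785)
(0.4838706692781791, 0.0031033198661205574)
(0.48037861597143205, 0.0539249241122306)
gauge xyz mm [-119.1    0.8  326.5]
17.7 pos [0.5765 0.1434 0.3265] xang 6.98 tilt 0.47 F [-0.4   0.11 -0.38] T [-0.037  0.025 -0.012] w 0.0463 q [ 0.01  0.31 -0.43  1.6   0.13  1.27 -1.89]
```

View pics/side9.png

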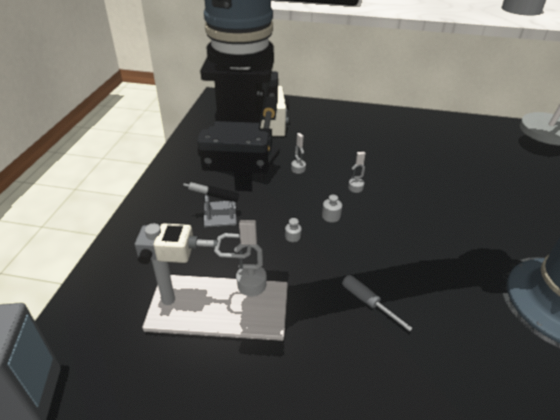

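```bash
python3 -c "
from cell import *
print(job_done())"
```

```text
the job is handed in; nothing more can be done
None
```

I hung the largest hooked weight on the gauge's loop and handed the job in at 17.7 s of the 72 s. No verdict was reported.

- **How it went:** I pressed the gate against the front bar, which I felt about 7 mm nearer the housing than nominal. The gate opened by about 15 mm of travel. I then lowered the weight until the bar passed the gate's end, the gate shut, and the crook took the full weight before I released it.
- **Forces:** The wrist sensor never read more than about 5.5 N sideways while pressing. The gauge should have stayed well under 15 N, though I could not read its load directly.
- **Last picture:** The weight hangs upright on the front bar and the hand is clear above it, touching nothing. Both knob weights are where they started, at side-view pixels (293,231) and (332,209). The gate looked shut in the close crop taken about two seconds earlier.
- **Checks that disagreed:** The six-frame stillness check was mixed. The frame difference stayed constant at about 0.77, which looks like image noise. The phase correlation showed a steady offset of about half a pixel that did not grow, and I took that as an artefact rather than swing. Before pressing, the images suggested the weight sat about 2 mm lower in the grip than assumed, so I pressed with the hand about 3 mm higher.
- **Grasp:** The arm drifted about 6 mm during the first attempt to close the fingers. I reopened them, corrected the position and gripped again without disturbing the weight.

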